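# Turn a sealed bullion case face down onto a flatbed reader and scan it

### The arm

A 6-joint arm with a two-finger parallel gripper is mounted at the origin on a cart in front of the work surface, level with it; the furniture and walls round the work are solid. World frame = base frame: x ahead of the robot, y to its left, z up, the work surface at z = 0. Lengths are in m, angles in rad, forces in N, time in s.
With the tool pointing down it reaches from about 0.375 to 0.975 m from the base axis. Payload 3.8 kg.
Tool frame: the origin (TCP) lies between the finger pads; the fingertips stand 17 mm ahead of it and the grasp point (between the pads) lies 2 mm behind it; z points along the fingers, y is the line along which they close (so a half turn about z gives the same grasp; the last joint's range is limited). The gripper opens to 85 mm and grips with 20 to 120 N. Pads are 22 mm wide; open, the fingers measure 114 mm over their backs; the gripper's body (76 mm by 85 mm) begins 54 mm behind the grasp point. The pads swing forward as they close: fully open they stand 13 mm farther back than shut.
Start: joints at [-1.367, 0.264, 1.604, -0, 1.274, -0.037], TCP at [0.161, -0.656, 0.209] pointing down, gripper open.
Joint ranges: [-2.63, 2.63], [-0.94, 2.18], [0.31, 2.57], [-1.31, 4.45], [0, 2.66], [-2.55, 2.55]. Speed limits (rad/s): [2.57, 2.57, 3.14, 3.14, 3.14, 3.14].

### API

Orientations are given as a rotation vector (axis times angle).
In Python, from workcell import bot gives the robot as it stands.
- The arm moves only by the tool play_rows, never from a script. Its argument "steps" is one flat list of numbers, 4 for each row, row after row: the shift along the tool's x, y, z in m, then the turn about the tool's z in rad. A call has 1 to 10 rows; each row is the pose to reach, as a shift and turn from the pose commanded when the call began, along the tool's axes at that moment; what a row does not reach only later rows make up. A row lasts 1/8 s, in which the tool goes at most 62.5 mm and 10.7 degrees, less where a joint would pass 70% of its speed; a pose out of reach is approached as far as the arm can. A call with a gripper value outside its range is refused whole. "jaw" is the closure in counts, from 0 (fully open) to 255 (shut), set as the call begins (left out, the last holds). The fingers move at their own pace and stop on an object; "grip_force" is the grip in N (left out, the last holds). Time passes only in rows, so rows that repeat a pose let the fingers close. It gives the time, the measured TCP pose, the force, the opening and the grip force at its end, in the units of the state.
- bot.read_state(): the state, without advancing time (a new reading comes with each control period).
- bot.read_camera(name): name is "side" or "top"; returns a dict with "pixels" (420x560x3 uint8, blue, green, red), "mtx" (3x3 intrinsics, pixels), "R" (3x3) and "t" (3): a world point X has camera coordinates R X + t. Camera axes: x right, y down, z forward; pixel columns grow to the right and rows downward; lengths in m; the calibration is good to about 2 mm. A picture is of the moment at which its call begins. There is no depth.
- bot.finish_job(): hands the job in; it is judged then, once.
The state is a dict: "time": time; "q": joint angles; "joint_vel": joint speeds; "joint_torque": joint torques, N m; "tool_pos": TCP position; "tcp_rot": TCP orientation; "wrist_force": force on the tool from outside, world axes, zero at the start; "torque": the same for the moment, N m; "width": opening from 0.0 (shut) to 1.0 (fully open); "grip_force": force on a finger pad.
Only numpy, scipy, OpenCV 4.12 (cv2) and the standard library are available. Lean on these libraries where they do the work, as an engineer would, in place of code of your own. Each camera call takes 0.05 s, during which the arm holds its last target. There are 200 camera calls.

### The job

Without gripping or lifting the sealed bullion case, push it across the counter against the low front edge of the flatbed reader and keep pushing its near side up, so that it tips up on edge there and flips over onto the glass, bar-code side down. Then push it back until its long side lies flush along the raised stop behind the glass, about midway along it, and press the green scan button right down and let it go. Leave the stamps, the coin roll and the till roll alone.

Things in the scene. Friction and masses are not known exactly. Their poses are not given: they have to be found in the camera images.
- bullion_case: loose sealed case of a small gold bar, grey plastic, 0.12 kg, 60 (x) x 86 (y) x 16 mm; lies flat on the counter before the reader, long side along the reader's front edge within 0.35 rad, bar-code side up (white card with gold bar and black bars; the other side is dark blue with a foil square). Origin: centre of the blue side; z points out of the bar-code side, so it must end pointing down
- case_center (a point): centre of the case, 8 mm from either flat side. All its edges are bevelled: the upright rim between the bevels is 6 mm high (5 to 11 mm above the counter when it lies flat) and the flat faces are 48 x 74 mm, so that under the rim the bevel runs 6 mm in and 5 mm down and the very end of a fingertip reaches below the rim
- reader: flatbed reader fixed to the counter, 140 (x) x 170 (y) mm, turned up to 0.15 rad: a bed 10 mm high and 94 mm deep with a dark glass, behind it a light grey housing 46 mm deep, 31 mm high, whose upright front face is the stop. Origin: centre of its underside; x points from its front edge (x = -70 mm) to the stop (x = +24 mm), y along the front edge, z up
- reader_front_edge (a point): middle of the reader's upper front edge, 10 mm above the counter; the wall below it is upright and reaches down to the counter. Axes as the reader's
- reader_stop (a point): middle of the foot of the stop, at glass height (10 mm above the counter), 94 mm behind the front edge; the stop rises 21 mm above the glass. Axes as the reader's
- scan_button (a joint): travel of the green scan button: 0 up, 0.004 m fully down; sprung, about 4 N when fully down
- scan_button_top (a point): centre of the top of the green scan button (20 mm across), on top of the reader's housing near its left (+y) end; pressed straight down
- stamp_red: red hand stamp, 36 x 36 x 75 mm, standing loose; origin at the centre of its foot
- stamp_brown: brown hand stamp, 30 x 30 x 75 mm, standing loose; origin at the centre of its foot
- coin_roll: paper roll of coins, 26 mm across and 88 mm high, standing loose; origin at the centre of its foot
- till_roll: white till roll, 58 mm across and 57 mm high, standing loose; origin at the centre of its foot

How it is judged:
By the outcome, as a careful person would: the job done as asked, in the order asked, and still so for the second after the job is handed in, with the robot touching nothing.
It also fails if it takes over 64 s, if anything falls off the work surface, if the arm or the gripper's body presses on something with over 40 N, if the wrist force passes 120 N, or if a joint passes its speed limit or range.

## Working session

There is one attempt and no reset: what is moved stays moved. The work goes in short steps, Python scripts to look and compute and a tool call to move; the robot and the scene stay as the last step left them, time stands still between calls to the robot, and variables do not carry over. Pictures are saved under pics/ and viewed, at most 10 in all, crops included, and the job is handed in when it is done.

Besides the shell and the picture viewer there is one more tool, called after ">>>" as a command line: name --argument value ..., lists and objects as JSON in quotes. play_rows: Moves the arm, as the interface text tells. Its arguments: {"type":"object","properties":{"steps":{"type":"array"},"jaw":{"type":"number"},"grip_force":{"type":"number"}},"required":["steps"]}

```bash
mkdir -p pics; ls
python3 - <<'E'
from workcell import bot
import cv2
for n in("top","side"):
    c=bot.read_camera(n); cv2.imwrite(f"pics/{n}0.png",c["pixels"]); print(n,c["mtx"].tolist(),c["R"].round(4).tolist(),c["t"].round(4).tolist())
print(bot.read_state())
E
```

```text
pics
top [[456.4024837930572, 0.0, 283.9409410480159], [0.0, 456.4024837930572, 212.4107157154353], [0.0, 0.0, 1.0]] [[-0.0083, -1.0, 0.0033], [-0.9973, 0.008, -0.0735], [0.0735, -0.0039, -0.9973]] [0.0987, 0.5802, 0.9224]
side [[449.50532926278765, 0.0, 281.57621652820336], [0.0, 449.50532926278765, 206.3513655614172], [0.0, 0.0, 1.0]] [[-0.8705, -0.4916, -0.0247], [-0.1898, 0.3815, -0.9047], [0.4541, -0.7828, -0.4254]] [0.5672, 0.1317, 0.7928]
{'time': 0.1, 'q': array([-1.36690563e+00,  2.64704815e-01,  1.60520676e+00, -1.88132097e-05,
        1.27371915e+00, -3.69163294e-02]), 'joint_vel': array([-3.58792438e-04,  8.97191400e-05, -3.58907410e-03,  9.69463293e-04,
       -6.51512313e-04, -5.84688789e-04]), 'joint_torque': array([-4.20571882e-05, -5.16708612e+01, -3.68590271e+01, -4.26104737e-05,
        6.31132774e-03,  1.78498419e-05]), 'tool_pos': array([ 0.16081858, -0.65484709,  0.20828495]), 'tcp_rot': array([-3.11683247e+00, -3.77110359e-01,  2.94924472e-04]), 'wrist_force': array([-0.45044756, -0.19779737, -1.0548332 ]), 'torque': array([-0.03314192, -0.01122463, -0.03158016]), 'grip_force': 0.0, 'width': 1.0041198782296872}
```

View pics/top0.png

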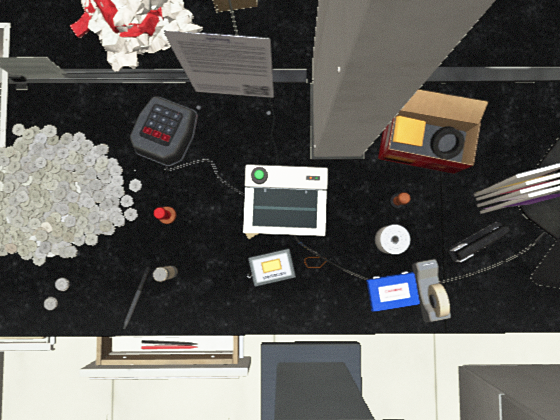

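View pics/side0.png

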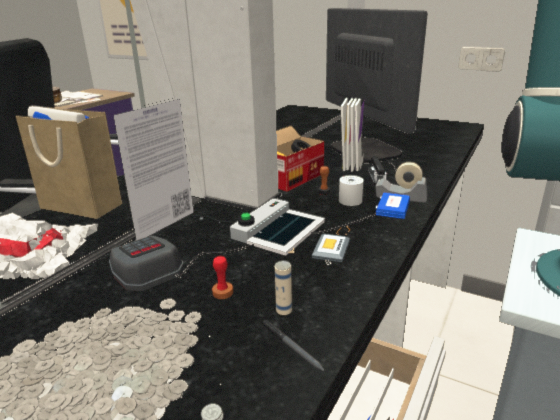

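The top view shows the case at about (271,267), the reader at (286,200), the button at (259,174), the red stamp at (165,214), the coin roll at (165,273), the brown stamp at (402,198) and the till roll at (393,239). The side view agrees with this.

```bash
cat > h.py <<'E'
import numpy as np, cv2
from scipy.spatial.transform import Rotation as Rn
def ray(c,uv,z):
    uv=np.atleast_2d(uv).astype(float); d=np.c_[uv,np.ones(len(uv))]@np.linalg.inv(c["mtx"]).T@c["R"]
    o=-c["R"].T@c["t"]; return o+d*((z-o[2])/d[:,2])[:,None]
def rect(c,mask,z,minA=60):
    cs,_=cv2.findContours(mask.astype(np.uint8),cv2.RETR_EXTERNAL,cv2.CHAIN_APPROX_NONE)
    out=[]
    for k in cs:
        if cv2.contourArea(k)<minA: continue
        P=ray(c,k[:,0],z)[:,:2]*1000
        r=cv2.minAreaRect(P.astype(np.float32)); out.append((r,k[:,0].mean(0).round()))
    return out
E
python3 - <<'E'
from h import *; from workcell import bot
c=bot.read_camera("top"); im=c["pixels"]; cv2.imwrite("pics/crop.png",cv2.resize(im[150:300,130:430],None,fx=2.6,fy=2.6,interpolation=cv2.INTER_CUBIC))
g=im.min(2)
m=np.zeros(g.shape,bool)
def roi(m,u0,u1,v0,v1):
    o=np.zeros_like(m);o[v0:v1,u0:u1]=m[v0:v1,u0:u1];return o
big=im.max(2)>95
print("case z11",rect(c,roi(big,240,303,242,294),.011))
print("reader z10",rect(c,roi(g>110,235,335,160,240),.010,500))
h=cv2.cvtColor(im,cv2.COLOR_BGR2HSV)
gm=(h[...,0]>40)&(h[...,0]<85)&(h[...,1]>100)&(h[...,2]>80)
print("button",rect(c,roi(gm,245,275,160,190),.036,20))
E
```

```text
case z11 [(((467.37713623046875, 125.57914733886719), (59.59961700439453, 96.69972229003906), 12.216214179992676), array([270., 268.]))]
reader z10 [(((603.9967041015625, 91.13850402832031), (173.61817932128906, 155.61593627929688), 87.8586654663086), array([285., 200.]))]
button [(((658.1583251953125, 145.440673828125), (18.424665451049805, 18.599132537841797), 89.71695709228516), array([259., 174.]))]
```

View pics/crop.png

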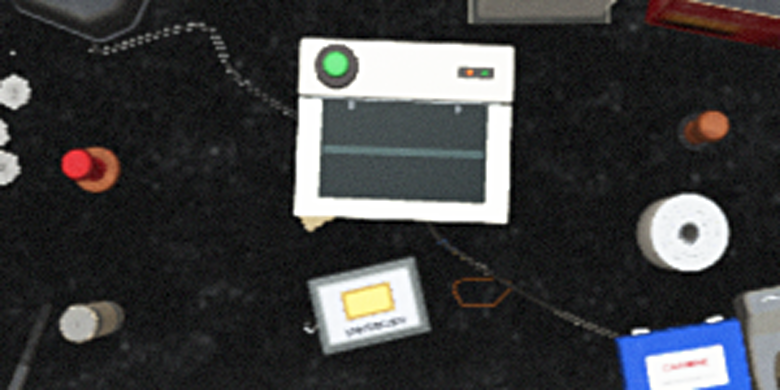

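The crop gives case corners at (307,283), (414,257), (430,330) and (324,354). The reader's front edge runs from (294,215) to (508,223), and its housing top edge from (298,95) to (513,103). The case is turned about 0.25 rad against the reader and sits about 35 mm to its left.

Run:
```python
from h import *; from workcell import bot
c=bot.read_camera("top"); im=c["pixels"]
px=lambda a: np.array(a)/2.6+[130-.3,150-.3]
P=ray(c,px([(307,283),(414,257),(430,330),(324,354)]),.009)*1000
print("case",P.round(),P.mean(0).round(1)); d=P[0]-P[1];d2=P[3]-P[2]; print("yaw",np.arctan2(-d[0],d[1]),np.arctan2(-d2[0],d2[1]))
F=ray(c,px([(294,215),(508,223)]),.010)*1000
S=ray(c,px([(298,95.5),(513,103)]),.031)*1000
B=ray(c,px([(300,38),(515,46)]),.031)*1000
for n,q in(("front",F),("stop",S),("back",B)):
    d=q[0]-q[1]; print(n,q.round(),q.mean(0).round(1),"len",np.hypot(*d[:2]),"yaw",np.arctan2(-d[0],d[1]))
s=bot.read_state(); R=Rn.from_rotvec(s["tcp_rot"]).as_matrix(); print(R.round(3))
for n,T in(("via",(.45,-.2,.2)),("left",(.46,.21,.08))):
    print(n,(R.T@(np.array(T)-s["tool_pos"])).round(4))
```

```text
case [[486. 170.   9.]
 [506.  84.   9.]
 [448.  72.   9.]
 [430. 156.   9.]] [467.8 120.6   9. ]
yaw 0.22927494219203012 0.21240175972803374
front [[541. 180.  10.]
 [533.   9.  10.]] [536.8  94.3  10. ] len 171.7138195554098 yaw -0.0455618325769487
stop [[634. 175.  31.]
 [627.   5.  31.]] [630.8  90.   31. ] len 169.9586013508651 yaw -0.04299124651572381
back [[680. 173.  31.]
 [673.   3.  31.]] [676.5  88.1  31. ] len 170.58280628132863 yaw -0.04530093723291434
[[ 0.971  0.238 -0.   ]
 [ 0.238 -0.971  0.001]
 [ 0.    -0.001 -1.   ]]
via [ 0.3893 -0.373   0.0092]
left [ 0.4968 -0.7686  0.1298]
```

>>> play_rows --steps '[0.39,-0.373,0,-1.285,0.39,-0.373,0,-1.285,0.39,-0.373,0,-1.285,0.39,-0.373,0,-1.285,0.39,-0.373,0,-1.285,0.39,-0.373,0,-1.285,0.39,-0.373,0,-1.285,0.39,-0.373,0,-1.285,0.39,-0.373,0,-1.285,0.39,-0.373,0,-1.285]' --jaw 180

```text
time: 1.45
tool_pos: [0.4517, -0.198, 0.2094]
tcp_rot: [-2.266, -2.176, -0.001]
wrist_force: [-0.9, -0.4, -0.3]
width: 0.294
grip_force: 0.0
```

>>> play_rows --steps '[0.403,0,0,0,0.403,0,0,0,0.403,0,0,0,0.403,0,0,0,0.403,0,0,0,0.403,0,0,0,0.403,0,0,0,0.403,0,0.149,0,0.403,0,0.149,0,0.403,0,0.149,0]'

```text
time: 2.7
tool_pos: [0.4656, 0.1999, 0.056]
tcp_rot: [-2.27, -2.169, 0.011]
wrist_force: [0.2, -0.5, 0.6]
width: 0.294
grip_force: 0.0
```

>>> play_rows --steps '[0,0,0.034,0,0,0,0.036,0,0,0,0.038,0,0,0,0.038,0,0,0,0.04,0,0,0,0.04,0]'

```text
time: 3.45
tool_pos: [0.4693, 0.2025, 0.0211]
tcp_rot: [2.27, 2.171, 0.002]
wrist_force: [-0.2, 0.4, 0.2]
width: 0.291
grip_force: 0.0
```

>>> play_rows --steps '[-0.01,0,0.002,0,-0.018,0,0.002,0,-0.024,0,0.002,0,-0.03,0,0.002,0,-0.036,0,0.002,0,-0.042,0,0.002,0,-0.047,0,0.002,0,-0.052,0,0.002,0,-0.052,0,0.002,0]'

```text
time: 4.58
tool_pos: [0.4665, 0.1501, 0.0185]
tcp_rot: [-2.271, -2.17, 0.0]
wrist_force: [-0.2, -0.6, 0.4]
width: 0.296
grip_force: 0.0
```

Run:
```python
from h import *; from workcell import bot
c=bot.read_camera("top"); im=c["pixels"]; s=bot.read_state();print(s["tool_pos"],s["wrist_force"])
cv2.imwrite("pics/c2.png",cv2.resize(im[220:300,220:340],None,fx=6,fy=6,interpolation=cv2.INTER_CUBIC))
```

```text
[0.46658903 0.15026771 0.01851456] [-0.32993353 -0.27952695 -0.84300043]
```

View pics/c2.png

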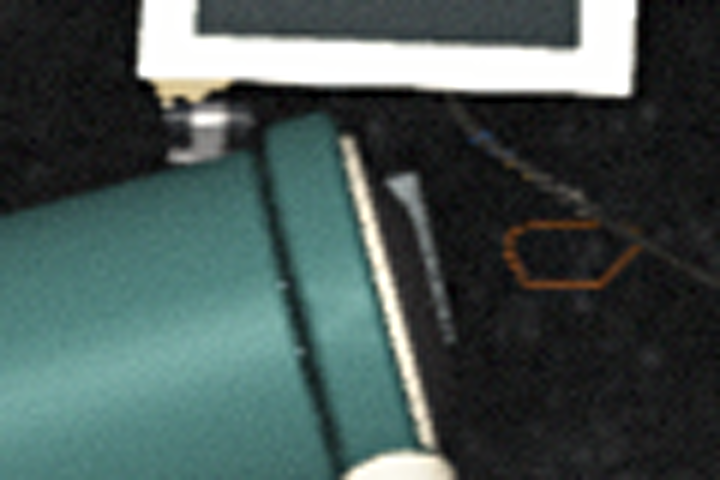

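The right edge of the case still runs from about (289,249) to (295,277), as before, so either it did not move or something else is wrong. I'll check the side view.

Run:
```python
from h import *; from workcell import bot
c=bot.read_camera("side"); im=c["pixels"]
cv2.imwrite("pics/s2.png",cv2.resize(im[190:310,230:390],None,fx=5,fy=5,interpolation=cv2.INTER_CUBIC))
```

```text
(no output)
```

View pics/s2.png

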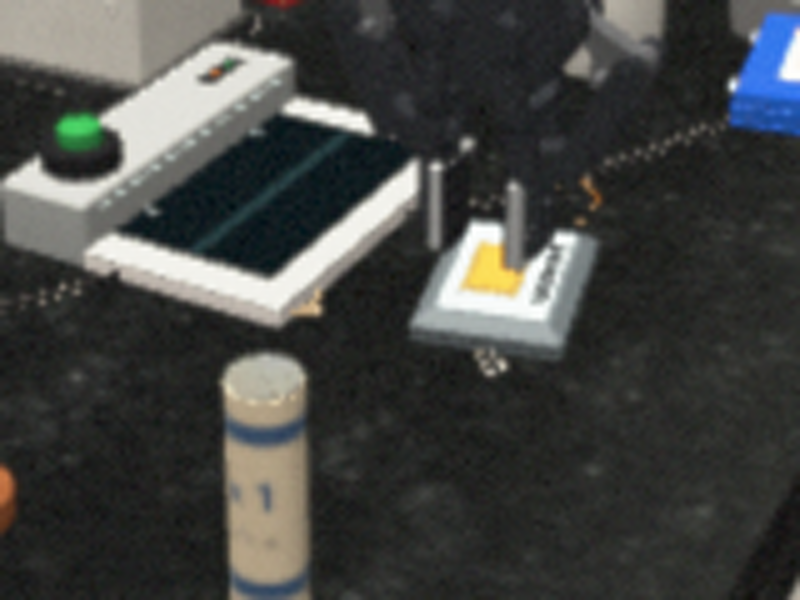

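Run:
```python
from h import *; from workcell import bot
c=bot.read_camera("side")
for z in (0,.01,.02,.03,.04,.06): print(z,ray(c,[(333,243.6),(316.6,239),(333,226),(316.6,222)],z)[:,:2].round(3).tolist())
s=bot.read_state()
for p in(s["tool_pos"],s["tool_pos"]-[0,0,.015]):
    q=c["mtx"]@(c["R"]@p+c["t"]);print(q[:2]/q[2])
```

```text
0 [[0.475, 0.094], [0.514, 0.092], [0.507, 0.022], [0.548, 0.021]]
0.01 [[0.469, 0.11], [0.507, 0.108], [0.5, 0.04], [0.54, 0.039]]
0.02 [[0.462, 0.126], [0.499, 0.124], [0.492, 0.057], [0.531, 0.056]]
0.03 [[0.455, 0.142], [0.491, 0.14], [0.485, 0.075], [0.523, 0.074]]
0.04 [[0.449, 0.159], [0.484, 0.157], [0.477, 0.092], [0.515, 0.091]]
0.06 [[0.435, 0.191], [0.469, 0.189], [0.463, 0.128], [0.498, 0.127]]
[325.86283827 249.20858621]
[325.73170727 255.78901063]
```

The side crop shows fingertips at about (333,244) and (317,239), which puts them at z≈0.033, above the case. They sit much higher than the reported TCP suggests. I'll back out and go down until they touch.

>>> play_rows --steps '[0.03,0,0,0,0.055,0,0,0,0.055,0,0.003,0,0.055,0,0.006,0,0.055,0,0.007,0,0.055,0,0.008,0]'

```text
time: 5.48
tool_pos: [0.4689, 0.2046, 0.0103]
tcp_rot: [-2.272, -2.17, 0.001]
wrist_force: [0.6, -0.4, 0.0]
width: 0.29
grip_force: 0.0
```

Run:
```python
from h import *; from workcell import bot
c=bot.read_camera("side"); im=c["pixels"]
cv2.imwrite("pics/s3.png",cv2.resize(im[190:310,230:390],None,fx=5,fy=5,interpolation=cv2.INTER_CUBIC)); s=bot.read_state();print(s["tool_pos"],s["q"],s["wrist_force"])
```

```text
[0.46885883 0.2047122  0.01022488] [ 3.63020351e-01  1.73153513e-01  2.12241512e+00 -7.46480169e-05
  8.46495360e-01  4.08825606e-01] [ 0.7652737   0.21518759 -0.40797169]
```

View pics/s3.png

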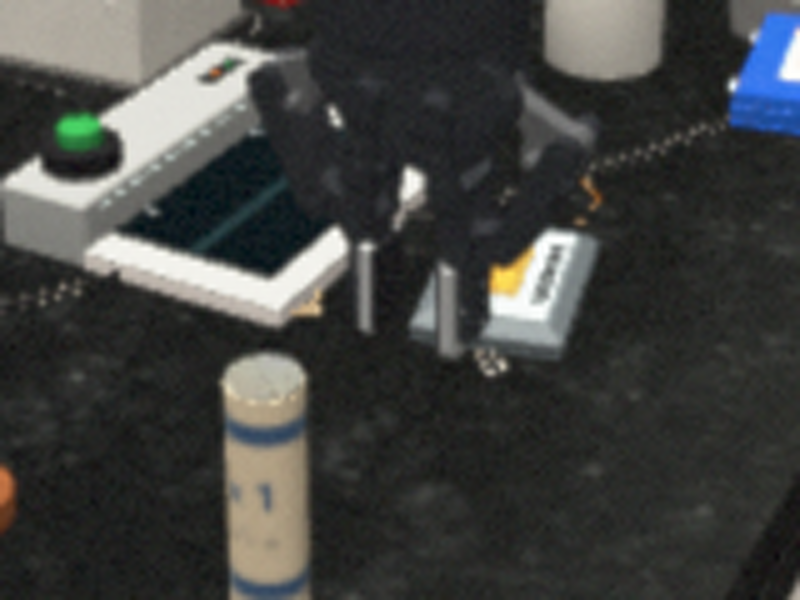

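The tips at crop (448,355) and (365,330) are still clear of the counter with no force on them. I'll go down further in small steps.

>>> play_rows --steps '[0,0,0.003,0,0,0,0.006,0,0,0,0.009,0,0,0,0.009,0]'

```text
time: 6.02
tool_pos: [0.4687, 0.2052, 0.0011]
tcp_rot: [-2.271, -2.171, 0.001]
wrist_force: [0.3, -0.0, -0.2]
width: 0.292
grip_force: 0.0
```

>>> play_rows --steps '[0,0,0.003,0,0,0,0.005,0,0,0,0.007,0,0,0,0.007,0]'

```text
time: 6.52
tool_pos: [0.4688, 0.2052, -0.0057]
tcp_rot: [-2.271, -2.171, 0.001]
wrist_force: [-0.8, 0.4, -1.4]
width: 0.294
grip_force: 0.0
```

>>> play_rows --steps '[0,0,0.002,0,0,0,0.004,0,0,0,0.004,0]'

```text
time: 6.9
tool_pos: [0.4688, 0.2052, -0.0098]
tcp_rot: [-2.271, -2.171, 0.001]
wrist_force: [1.1, -0.2, 0.3]
width: 0.294
grip_force: 0.0
```

Run:
```python
from h import *; from workcell import bot
c=bot.read_camera("side")
for z in (0,.01,.02,.03): print(z,ray(c,[(319.6,261),(303,256)],z)[:,:2].round(3).tolist())
```

```text
0 [[0.472, 0.168], [0.509, 0.166]]
0.01 [[0.465, 0.183], [0.501, 0.181]]
0.02 [[0.458, 0.197], [0.494, 0.195]]
0.03 [[0.452, 0.212], [0.486, 0.21]]
```

>>> play_rows --steps '[0,0,0.002,0,0,0,0.002,0]'

```text
time: 7.2
tool_pos: [0.4689, 0.2053, -0.0117]
tcp_rot: [-2.271, -2.171, 0.0]
wrist_force: [0.1, -0.1, -1.4]
width: 0.296
grip_force: 0.0
```

>>> play_rows --steps '[0,0,0.001,0,0,0,0.002,0,0,0,0.003,0,0,0,0.003,0]'

```text
time: 7.7
tool_pos: [0.4689, 0.2053, -0.0146]
tcp_rot: [-2.271, -2.171, 0.0]
wrist_force: [-0.4, 0.5, 0.5]
width: 0.296
grip_force: 0.0
```

>>> play_rows --steps '[0,0,0.001,0,0,0,0.002,0,0,0,0.003,0,0,0,0.003,0]'

```text
time: 8.2
tool_pos: [0.4689, 0.2052, -0.0176]
tcp_rot: [-2.271, -2.171, 0.0]
wrist_force: [0.2, 0.6, -0.3]
width: 0.293
grip_force: 0.0
```

Run:
```python
from h import *; from workcell import bot
c=bot.read_camera("side"); im=c["pixels"]; s=bot.read_state();print(s["tool_pos"],s["wrist_force"],s["width"])
cv2.imwrite("pics/s4.png",cv2.resize(im[190:310,230:390],None,fx=5,fy=5,interpolation=cv2.INTER_CUBIC))
```

```text
[ 0.46900325  0.20529506 -0.01757507] [-0.26547599  0.75688364 -0.33187511] 0.29213614243574776
```

View pics/s4.png

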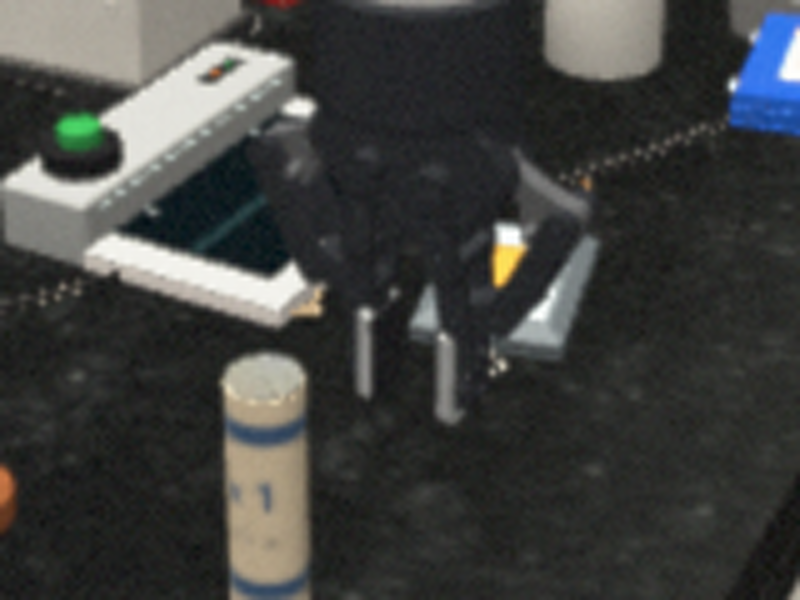

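The tips are now at crop (448,420) and (365,397), near the counter and still free.

Run:
```python
from h import *; from workcell import bot
c=bot.read_camera("side")
for z in (0,.002,.004): print(z,ray(c,[(319.6,274.3),(303,269.3)],z)[:,:2].round(3).tolist())
```

```text
0 [[0.452, 0.21], [0.487, 0.209]]
0.002 [[0.451, 0.213], [0.486, 0.212]]
0.004 [[0.45, 0.215], [0.484, 0.215]]
```

>>> play_rows --steps '[0,0,0.001,0,0,0,0.001,0]'

```text
time: 8.55
tool_pos: [0.4689, 0.2053, -0.0186]
tcp_rot: [-2.271, -2.171, 0.0]
wrist_force: [0.7, -0.1, 0.7]
width: 0.298
grip_force: 0.0
```

>>> play_rows --steps '[0,0,0.001,0,0,0,0.002,0,0,0,0.002,0]'

```text
time: 8.93
tool_pos: [0.4689, 0.2053, -0.0206]
tcp_rot: [-2.271, -2.171, 0.0]
wrist_force: [0.9, 0.5, 0.4]
width: 0.297
grip_force: 0.0
```

>>> play_rows --steps '[0,0,0.001,0,0,0,0.002,0,0,0,0.002,0]'

```text
time: 9.3
tool_pos: [0.4691, 0.2054, -0.0219]
tcp_rot: [-2.271, -2.171, 0.0]
wrist_force: [-1.3, -0.7, 5.0]
width: 0.295
grip_force: 2.9
```

The fingertips touch at TCP z = −0.0217, so tip height = z + 0.0217 at this opening. I'll raise them 2.5 mm and push the case sideways.

>>> play_rows --steps '[-0.015,0,-0.0025,0,-0.022,0,-0.0025,0,-0.027,0,-0.0025,0,-0.032,0,-0.0025,0,-0.037,0,-0.0025,0,-0.042,0,-0.0025,0,-0.047,0,-0.0025,0,-0.051,0,-0.0025,0,-0.0545,0,-0.0025,0,-0.0545,0,-0.0025,0]'

```text
time: 10.55
tool_pos: [0.4665, 0.1505, -0.02]
tcp_rot: [-2.271, -2.171, 0.0]
wrist_force: [0.4, -0.1, 0.2]
width: 0.297
grip_force: 0.0
```

```bash
cat >> h.py <<'E'
def case(c,minV=110):
    im=c["pixels"]; 
    u,v=[(c["mtx"]@(c["R"]@np.array([.49,.1,.01])+c["t"]))[i] for i in(0,1)]
E
python3 - <<'E'
from h import *; from workcell import bot
c=bot.read_camera("top"); im=c["pixels"]; h=cv2.cvtColor(im,cv2.COLOR_BGR2HSV)
s=bot.read_state();print(s["tool_pos"],s["wrist_force"])
m=(im.max(2)>95)&(h[...,1]<60); o=np.zeros_like(m); o[238:300,255:330]=m[238:300,255:330]
for r,k in rect(c,o,.009,20): print(r,k)
cv2.imwrite("pics/c5.png",cv2.resize(im[220:300,220:340],None,fx=6,fy=6,interpolation=cv2.INTER_CUBIC))
E
```

```text
[ 0.46647515  0.15065677 -0.02002029] [-0.15237735 -0.27322362 -0.57364997]
((464.1173400878906, 65.88209533691406), (60.6949462890625, 31.784706115722656), 8.989898681640625) [298. 268.]
((460.2757263183594, 93.73512268066406), (43.379676818847656, 115.39781951904297), 89.50201416015625) [284. 276.]
```

>>> play_rows --steps '[0.015,0,-0.02,0,0.015,0,-0.06,0,-0.059,-0.059,-0.06,1.57,-0.059,-0.059,-0.06,1.57,-0.059,-0.059,-0.06,1.57,-0.059,-0.059,-0.06,1.57,-0.059,-0.059,-0.06,1.57,-0.059,-0.059,-0.06,1.57,-0.059,-0.059,-0.06,1.57,-0.059,-0.059,-0.06,1.57]' --jaw 120

```text
time: 11.85
tool_pos: [0.4049, 0.0946, 0.04]
tcp_rot: [3.141, 0.031, -0.0]
wrist_force: [-0.7, 0.1, -0.8]
width: 0.535
grip_force: 0.0
```

Run:
```python
from h import *; from workcell import bot
c=bot.read_camera("top"); im=c["pixels"]; h=cv2.cvtColor(im,cv2.COLOR_BGR2HSV)
s=bot.read_state();print(s["tool_pos"],s["tcp_rot"],s["width"])
cv2.imwrite("pics/c6.png",np.hstack([cv2.resize(im[220:300,220:340],None,fx=3,fy=3,interpolation=cv2.INTER_CUBIC),cv2.resize(bot.read_camera("side")["pixels"][190:270,270:390],None,fx=3,fy=3,interpolation=cv2.INTER_CUBIC)]))
```

```text
[0.40487525 0.09462416 0.04001038] [ 3.14145716e+00  2.24538860e-02 -1.42246055e-04] 0.5289001266851401
```

View pics/c6.png

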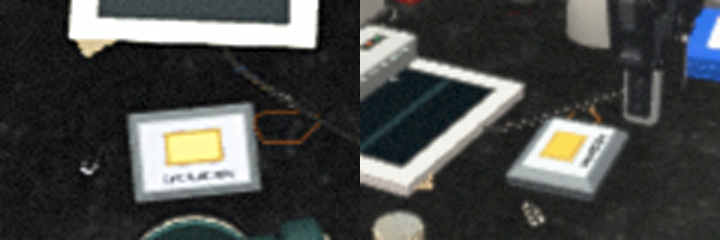

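The case is now centred on the reader at about (285,270), with yaw about 0.1. I'll turn the last bit and go down behind it.

>>> play_rows --steps '[0,0,0.03,0.055,0,0,0.055,0.055,0,0,0.06,0.055,0,0,0.062,0.055,0,0,0.064,0.055,0,0,0.065,0.055,0,0,0.065,0.055]'

```text
time: 12.82
tool_pos: [0.4059, 0.0947, -0.024]
tcp_rot: [-3.141, 0.045, -0.003]
wrist_force: [-1.0, 0.4, 5.2]
width: 0.528
grip_force: 2.6
```

```bash
cat > arc.py <<'E'
import numpy as np
V=np.array([(-24,0),(24,0),(30,5),(30,11),(24,16),(-24,16),(-30,11),(-30,5)],float)
for th in range(0,131,5):
    t=np.radians(th); R=np.array([[np.cos(t),np.sin(t)],[-np.sin(t),np.cos(t)]])
    # near side up: point (-30,*) rises
    P=V@R.T; P[:,1]-=P[:,1].min()
    C=np.array([0,8])@R.T+[0,-(V@R.T)[:,1].min()]
    # dense outline; all points below z=10 must have x<=0
    n=np.roll(P,-1,0); D=np.vstack([P+(n-P)*k for k in np.linspace(0,1,400)])
    sh=D[D[:,1]<10,0].max(); P[:,0]-=sh; C[0]-=sh
    print(th,"corner(-30,5):",P[7].round(1),"(-24,0):",P[0].round(1),"rear-most z>10:",P[:,0].min().round(1),"com",C.round(1))
E
python3 arc.py
```

```text
0 corner(-30,5): [-60.   5.] (-24,0): [-54.   0.] rear-most z>10: -60.0 com [-30.   8.]
5 corner(-30,5): [-60.3   9.7] (-24,0): [-54.7   4.2] rear-most z>10: -60.3 com [-30.1  10.1]
10 corner(-30,5): [-60.1  14.3] (-24,0): [-55.1   8.3] rear-most z>10: -60.1 com [-30.1  12. ]
15 corner(-30,5): [-59.5  18.8] (-24,0): [-55.   12.4] rear-most z>10: -59.5 com [-29.8  13.9]
20 corner(-30,5): [-58.4  23.2] (-24,0): [-54.5  16.4] rear-most z>10: -58.4 com [-29.2  15.7]
25 corner(-30,5): [-56.9  27.4] (-24,0): [-53.6  20.3] rear-most z>10: -56.9 com [-28.5  17.4]
30 corner(-30,5): [-55.   31.3] (-24,0): [-52.3  24. ] rear-most z>10: -55.0 com [-27.5  18.9]
35 corner(-30,5): [-52.6  35.1] (-24,0): [-50.5  27.5] rear-most z>10: -52.6 com [-26.3  20.3]
40 corner(-30,5): [-49.8  38.6] (-24,0): [-48.4  30.9] rear-most z>10: -49.8 com [-24.9  21.6]
45 corner(-30,5): [-46.7  42.4] (-24,0): [-46.   34.6] rear-most z>10: -46.7 com [-23.3  23.3]
50 corner(-30,5): [-43.2  46. ] (-24,0): [-43.1  38.2] rear-most z>10: -43.2 com [-21.6  24.9]
55 corner(-30,5): [-39.9  49.1] (-24,0): [-40.5  41.4] rear-mos
[... 709 characters left out ...]
6.6 60.3] (-24,0): [-12.1  54.8] rear-most z>10: -16.3 com [-6.3 30.1]
100 corner(-30,5): [-2.3 60.1] (-24,0): [-8.3 55.1] rear-most z>10: -16.6 com [-4.6 30.1]
105 corner(-30,5): [ 1.9 59.5] (-24,0): [-4.5 55. ] rear-most z>10: -16.9 com [-3.  29.8]
110 corner(-30,5): [ 6.  58.4] (-24,0): [-0.8 54.5] rear-most z>10: -17.2 com [-1.5 29.2]
115 corner(-30,5): [ 9.8 56.9] (-24,0): [ 2.7 53.6] rear-most z>10: -17.6 com [-0.2 28.5]
120 corner(-30,5): [13.3 55. ] (-24,0): [ 5.9 52.3] rear-most z>10: -18.1 com [ 0.9 27.5]
125 corner(-30,5): [16.4 52.6] (-24,0): [ 8.9 50.5] rear-most z>10: -18.6 com [ 1.7 26.3]
130 corner(-30,5): [19.1 49.8] (-24,0): [11.4 48.4] rear-most z>10: -19.5 com [ 2.1 24.9]
```

>>> play_rows --steps '[0.01,0,-0.0027,0.015,0.02,0,-0.0027,0.015,0.03,0,-0.0027,0.015,0.037,0,-0.0027,0.015,0.043,0,-0.0027,0.015,0.048,0,-0.0027,0.015,0.052,0,-0.0027,0.015,0.055,0,-0.0027,0.015,0.055,0,-0.0027,0.015]'

```text
time: 13.95
tool_pos: [0.4606, 0.093, -0.0222]
tcp_rot: [-3.141, 0.069, -0.001]
wrist_force: [-0.2, -0.0, -0.4]
width: 0.527
grip_force: 0.0
```

>>> play_rows --steps '[0.003,0,0,0,0.005,0,0,0,0.007,0,0,0,0.007,0,0,0]'

```text
time: 14.45
tool_pos: [0.4674, 0.0927, -0.0223]
tcp_rot: [-3.141, 0.069, -0.001]
wrist_force: [0.5, 0.1, -0.8]
width: 0.531
grip_force: 0.1
```

>>> play_rows --steps '[0.002,0,0,0,0.004,0,0,0,0.004,0,0,0]'

```text
time: 14.82
tool_pos: [0.4679, 0.0925, -0.0228]
tcp_rot: [3.14, -0.07, -0.01]
wrist_force: [-8.6, 0.6, 7.5]
width: 0.53
grip_force: 4.1
```

The case is seated against the reader's edge with 8.6 N of push. I'll start lifting the near side along the arc.

>>> play_rows --steps '[0.0015,0,0,0,0.0015,0,-0.002,0,0.0015,0,-0.004,0,0.0015,0,-0.006,0,0.0015,0,-0.008,0,0.0017,0,-0.01,0,0.002,0,-0.012,0,0.002,0,-0.012,0]'

```text
time: 15.82
tool_pos: [0.4684, 0.0923, -0.012]
tcp_rot: [3.14, -0.07, -0.013]
wrist_force: [-7.4, 2.4, -0.5]
width: 0.531
grip_force: 3.9
```

Run:
```python
from h import *; from workcell import bot
c=bot.read_camera("side"); im=c["pixels"]; s=bot.read_state();print(s["tool_pos"],s["wrist_force"])
cv2.imwrite("pics/s7.png",cv2.resize(im[180:270,270:390],None,fx=6,fy=6,interpolation=cv2.INTER_CUBIC))
```

```text
[ 0.46835688  0.09229988 -0.0120807 ] [-8.61110485  1.33417929  0.28602316]
```

View pics/s7.png

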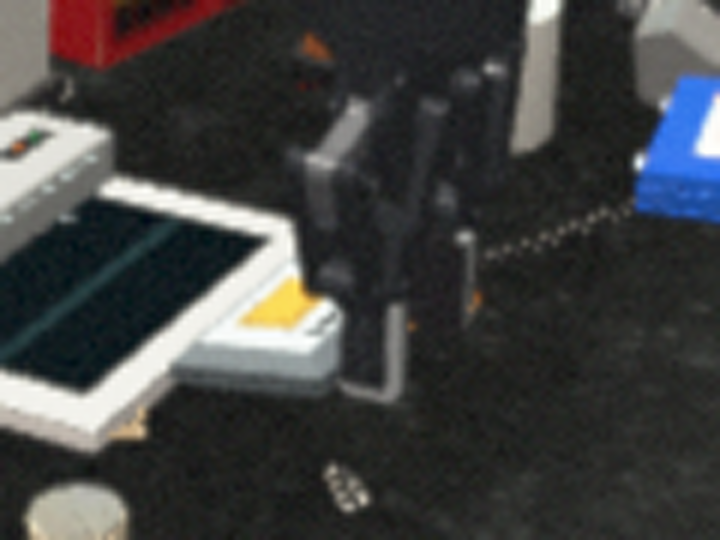

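The near side is up by about 11 mm (case lower edge from (175,378) to (335,395) in the crop) and has not slipped on the fingers. I'll continue the arc.

>>> play_rows --steps '[0.0008,0,-0.003,0,0.0016,0,-0.0055,0,0.0025,0,-0.008,0,0.0035,0,-0.0105,0,0.005,0,-0.013,0,0.0063,0,-0.0155,0,0.008,0,-0.018,0,0.0095,0,-0.0205,0,0.0115,0,-0.023,0,0.0115,0,-0.023,0]'

```text
time: 17.12
tool_pos: [0.4756, 0.0919, 0.0103]
tcp_rot: [3.14, -0.07, -0.027]
wrist_force: [-17.4, 3.3, 8.8]
width: 0.528
grip_force: 9.1
```

>>> play_rows --steps '[0,0,-0.003,0,0.001,0,-0.005,0,0.003,0,-0.007,0,0.005,0,-0.009,0,0.007,0,-0.011,0,0.007,0,-0.011,0]'

```text
time: 17.88
tool_pos: [0.4899, 0.0916, 0.0237]
tcp_rot: [3.141, -0.069, -0.004]
wrist_force: [-5.8, -0.0, 5.5]
width: 0.525
grip_force: 3.0
```

Run:
```python
from h import *; from workcell import bot
c=bot.read_camera("side"); im=c["pixels"]; s=bot.read_state();print(s["tool_pos"],s["wrist_force"])
cv2.imwrite("pics/s8.png",cv2.resize(im[180:270,270:390],None,fx=6,fy=6,interpolation=cv2.INTER_CUBIC))
```

```text
[0.49014248 0.09161122 0.02375662] [-6.30843069  0.38805602  5.37512433]
```

View pics/s8.png

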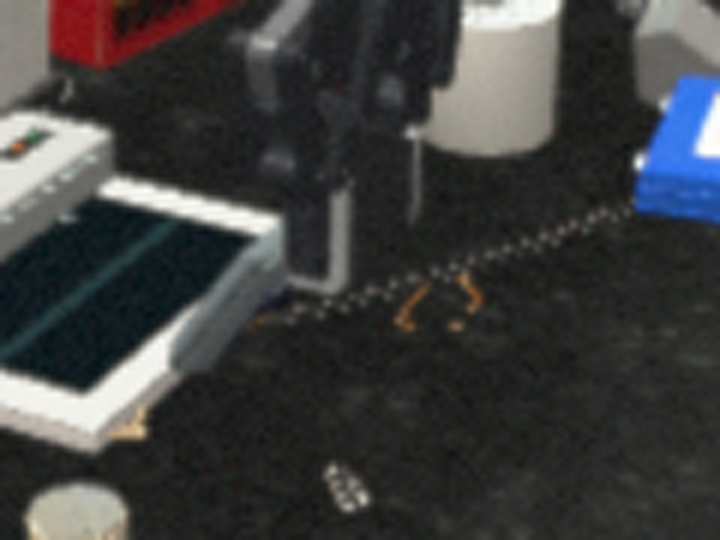

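The case now stands at about 60° (rim from (175,365) to (285,240) in the crop). I'll keep pushing its top over.

>>> play_rows --steps '[0.004,0,-0.001,0,0.008,0,-0.001,0,0.012,0,-0.001,0,0.016,0,-0.001,0,0.02,0,-0.001,0,0.024,0,-0.001,0,0.028,0,-0.001,0,0.028,0,-0.001,0]'

```text
time: 18.92
tool_pos: [0.52, 0.0902, 0.0245]
tcp_rot: [3.141, -0.07, 0.0]
wrist_force: [-0.3, 0.9, -0.3]
width: 0.528
grip_force: 0.0
```

>>> play_rows --steps '[0.004,0,0,0,0.008,0,0,0,0.012,0,0,0,0.016,0,0,0,0.02,0,0,0,0.02,0,0,0,0.02,0,0,0]'

```text
time: 19.8
tool_pos: [0.5392, 0.0894, 0.0246]
tcp_rot: [3.141, -0.069, -0.0]
wrist_force: [-0.2, 0.2, 0.4]
width: 0.533
grip_force: 0.0
```

Run:
```python
from h import *; from workcell import bot
s=bot.read_state();print(s["tool_pos"],s["wrist_force"])
for n in("top","side"):
    c=bot.read_camera(n); im=c["pixels"]; h=cv2.cvtColor(im,cv2.COLOR_BGR2HSV)
    cv2.imwrite(f"pics/{n}9.png",im)
    if n=="side":
        # coarse colour print of the bed area
        for v in range(205,262,4): print(v," ".join("%02x%02x%02x"%tuple(im[v,u][::-1]) for u in range(258,330,6)))
```

```text
[0.53923983 0.08943753 0.02459637] [-0.23962055  0.23320048  0.42076293]
205 979389 e3e1dc 71716f deded7 dad9d1 595956 1f201f 202323 2d2b2a 252527 535453 2d2c29
209 e2e1db e3e2dd e3e3dc ddddd6 7c807a 81817b 303332 27272a 4d4d4a 201e1f 4a4b49 252725
213 e2e3db e2e2dc e1e1db 797975 5c5d5b 585958 cfd0cc 292a2b 5f5f5d 282a26 1d1f21 1d1c17
217 e2e1dc e0e1da 7a7d78 6a6865 1f282a 4c556a 1c2a4f 27262a 5f5d5f e9e9e3 ebeae4 4c4c49
221 e0e1db a2aaa5 686562 05111a 737a80 16244b 19254f 767776 71787c 737d7d f2f1ec 5c5852
225 90938d 686763 111d20 60696b eef6f4 13244d 17234d 424c61 7d8485 eae9e3 958e89 232320
229 676864 121d21 0c171f 9aa3a3 9da5a6 606a74 3e3e51 7d8587 bbbab3 aba89f 1e1f1f 383632
233 111c21 0f181b 0a1a1f 2e3d3f 42484a 878d8f 9ea6a7 70716e ecebe4 3a3a35 504f4a 1f2120
237 414646 091d1e 1a2c2f 101b1d 121b20 151c22 626865 f3f2ed 625d59 242723 20211e 232422
241 f2f2ec efeee8 6c6c69 0e191e 09191c 505553 f2f1ec 948e86 242420 222224 1e1e21 1b1d1c
245 c1b9b0 e4e2db f1f2ec f2f1ec 949690 f2f2ec 9b958f 1d201d 1b1c19 262722 242721 222021
249 282b28 514f4a bfb5ac c6c0b8 f3f2ec bfbcb3 5e523e 242523 202121 1f1f20 1b211a 272924
253 21211e 232122 1b1c19 43413f b3aca4 655e56 2b2924 222222 1f1f1f 1e1f1c 222220 1f201f
257 242322 212323 252324 1e221f 22231f 211e21 191d19 1d1c1e 242422 21231d 1c1d1f 363631
261 21251f 232222 262625 2b2a26 adaea5 54544f 221f1e 20211d 212021 22221d 252625 33322d
```

Dark blue is visible on the bed, so the case has flipped. I'll retreat and measure it.

>>> play_rows --steps '[-0.05,0,-0.005,0,-0.1,0,-0.005,0,-0.115,0,-0.005,0,-0.115,0,-0.005,0]'

```text
time: 20.4
tool_pos: [0.4242, 0.0946, 0.0299]
tcp_rot: [-3.141, 0.069, -0.001]
wrist_force: [0.5, -0.1, 1.2]
width: 0.532
grip_force: 0.0
```

```bash
cat > m.py <<'E'
from h import *; from workcell import bot
s=bot.read_state();print(s["tool_pos"],s["wrist_force"])
for n in("top","side"):
    c=bot.read_camera(n); im=c["pixels"]; cv2.imwrite(f"pics/{n}_{s['time']:.1f}.png",im)
    u,v=[int(x) for x in (lambda q:q[:2]/q[2])(c["mtx"]@(c["R"]@np.array([.585,.092,.026])+c["t"]))]
    b,g,r=[im[...,i].astype(int) for i in range(3)]
    m=(b-r>22)&(b>45)
    o=np.zeros_like(m); o[v-35:v+45,u-50:u+50]=m[v-35:v+45,u-50:u+50]
    o=cv2.morphologyEx(o.astype(np.uint8),cv2.MORPH_CLOSE,np.ones((9,9)))
    for q,k in rect(c,o,.026,60): print(n,q,k)
E
python3 m.py
```

```text
[0.42420274 0.09464474 0.02986756] [ 0.503755   -0.10830212  1.15438198]
top ((572.2430419921875, 91.85710906982422), (123.51136016845703, 43.255615234375), 89.5316390991211) [285. 214.]
side ((572.0292358398438, 91.81269073486328), (74.03699493408203, 44.01762008666992), 87.346435546875) [293. 222.]
```

Both views put the case on the glass with the blue side up, centre (572,92), yaw −0.046, square to the reader. The stop is 29 mm beyond its far side. I'll push it back now.

>>> play_rows --steps '[0,0,0.0405,0,0.04,0,0.0405,0,0.08,0,0.0405,0,0.1,0,0.0405,0,0.107,0,0.0405,0,0.113,0,0.0405,0,0.119,0,0.0405,0,0.125,0,0.0405,0,0.13,0,0.0405,0,0.13,0,0.0405,0]'

```text
time: 21.75
tool_pos: [0.5552, 0.0888, -0.0105]
tcp_rot: [-3.141, 0.069, -0.002]
wrist_force: [0.9, -0.7, 1.1]
width: 0.526
grip_force: 0.0
```

>>> play_rows --steps '[0.003,0,0,0,0.006,0,0,0,0.008,0,0,0,0.009,0,0,0,0.009,0,0,0]'

```text
time: 22.38
tool_pos: [0.5619, 0.0884, -0.011]
tcp_rot: [3.141, -0.069, -0.005]
wrist_force: [-6.4, 0.4, 4.0]
width: 0.528
grip_force: 2.9
```

The case is seated. I'll press it in slightly once more, retreat, rise and shut the jaw.

>>> play_rows --steps '[0.0015,0,0,0,0.0015,0,0,0,0,0,0,0,-0.03,0,0,0,-0.07,0,0,0,-0.11,0,0,0,-0.12,0,-0.03,0,-0.12,0,-0.08,0,-0.12,0,-0.1,0,-0.12,0,-0.1,0]' --jaw 120

```text
time: 23.62
tool_pos: [0.4464, 0.0941, 0.0916]
tcp_rot: [-3.14, 0.069, -0.011]
wrist_force: [0.5, 0.4, -0.1]
width: 0.528
grip_force: 0.0
```

```bash
cat >> m.py <<'E'
    if n=="top":
        h=cv2.cvtColor(im,cv2.COLOR_BGR2HSV); gm=(h[...,0]>40)&(h[...,0]<85)&(h[...,1]>100)&(h[...,2]>80)
        ct=np.argwhere(gm[160:190,245:275]).mean(0)[::-1]+[245,160]; ut=ct; ct0=c
    else:
        h=cv2.cvtColor(im,cv2.COLOR_BGR2HSV); gm=(h[...,0]>40)&(h[...,0]<85)&(h[...,1]>100)&(h[...,2]>80)
        us=np.argwhere(gm[200:235,230:262]).mean(0)[::-1]+[230,200]
        A=lambda c:c["mtx"]@np.c_[c["R"],c["t"]]
        X=cv2.triangulatePoints(A(ct0),A(c),ut.reshape(2,1),us.reshape(2,1)); print("btn",(X[:3]/X[3]).ravel(),ut,us)
E
python3 m.py
```

```text
[0.44639419 0.09407919 0.0916022 ] [ 0.45278054  0.3700761  -0.09134422]
top ((601.1710815429688, 92.11039733886719), (125.80896759033203, 43.20563888549805), 86.80355834960938) [286. 204.]
side ((600.572265625, 86.349853515625), (68.18265533447266, 44.04499053955078), 87.79512023925781) [282. 219.]
btn [0.65740282 0.14467124 0.04640419] [258.74025974 174.27272727] [245.06779661 215.77966102]
```

The case lies at centre (601,91), yaw about −0.045, flush at the stop and midway along it. The button triangulates to (0.657, 0.145) with its top near z = 0.046. I'll go over it with the fingers shut.

>>> play_rows --steps '[0.2085,-0.06,0,0,0.2085,-0.06,0,0,0.2085,-0.06,0,0,0.2085,-0.06,0,0,0.2085,-0.06,0.01,0,0.2085,-0.06,0.03,0,0.2085,-0.06,0.05,0,0.2085,-0.06,0.055,0,0.2085,-0.06,0.055,0]' --jaw 255

```text
time: 24.85
tool_pos: [0.6533, 0.1442, 0.0334]
tcp_rot: [3.141, -0.069, -0.002]
wrist_force: [0.3, -0.7, 0.2]
width: -0.002
grip_force: 0.0
```

>>> play_rows --steps '[0.0035,0,0.002,0,0.0035,0,0.004,0,0.0035,0,0.006,0,0.0035,0,0.008,0,0.0035,0,0.008,0]'

```text
time: 25.48
tool_pos: [0.6586, 0.1443, 0.0267]
tcp_rot: [-3.141, 0.069, -0.002]
wrist_force: [0.2, -0.1, 3.2]
width: 0.001
grip_force: 1.4
```

>>> play_rows --steps '[0,0,0.001,0,0,0,0.002,0,0,0,0.003,0,0,0,0.004,0,0,0,0.004,0]'

```text
time: 26.1
tool_pos: [0.6587, 0.1444, 0.025]
tcp_rot: [-3.141, 0.069, -0.002]
wrist_force: [-4.1, -1.0, 15.2]
width: -0.003
grip_force: 7.5
```

>>> play_rows --steps '[0,0,0.002,0,0,0,0.002,0]'

```text
time: 26.35
tool_pos: [0.6587, 0.1444, 0.0249]
tcp_rot: [-3.141, 0.069, -0.002]
wrist_force: [-8.3, -1.5, 23.6]
width: 0.0
grip_force: 11.9
```

>>> play_rows --steps '[0,0,-0.004,0,0,0,-0.0065,0,0,0,-0.0065,0]'

```text
time: 26.72
tool_pos: [0.6585, 0.1444, 0.0268]
tcp_rot: [-3.141, 0.069, -0.002]
wrist_force: [2.3, 0.0, 3.8]
width: 0.004
grip_force: 1.4
```

>>> play_rows --steps '[0,0,-0.001,0,0,0,-0.001,0]'

```text
time: 26.98
tool_pos: [0.6579, 0.1443, 0.0274]
tcp_rot: [-3.141, 0.069, 0.0]
wrist_force: [1.6, 0.8, 1.7]
width: 0.004
grip_force: 1.2
```

>>> play_rows --steps '[0,0,-0.001,0,0,0,-0.001,0]'

```text
time: 27.22
tool_pos: [0.6575, 0.1443, 0.0284]
tcp_rot: [3.141, -0.069, -0.001]
wrist_force: [1.3, 2.0, 1.2]
width: -0.002
grip_force: 0.8
```

>>> play_rows --steps '[0,0,-0.02,0,0,0,-0.06,0,-0.05,0,-0.08,0,-0.1,0,-0.08,0,-0.15,-0.05,-0.08,0,-0.2,-0.1,-0.08,0,-0.22,-0.15,-0.08,0,-0.22,-0.2,-0.08,0,-0.22,-0.2,-0.08,0,-0.22,-0.2,-0.08,0]'

```text
time: 28.48
tool_pos: [0.4464, 0.3534, 0.1089]
tcp_rot: [3.14, -0.068, -0.001]
wrist_force: [-1.2, -0.6, -0.1]
width: 0.0
grip_force: 0.0
```

```bash
echo "cv2.imwrite('pics/end.png',im)" >> m.py; python3 m.py
```

```text
[0.44644074 0.35337739 0.10893765] [-1.24595152 -0.58298041 -0.09793928]
top ((601.0225219726562, 91.11380004882812), (123.7477798461914, 43.21833038330078), 86.92803192138672) [286. 204.]
btn [0.65725489 0.14462531 0.04641143] [258.75641026 174.33333333] [245.15       215.78333333]
```

The button had its full travel, about 4 mm, and was let go. I'll clear the arm for a last check.

>>> play_rows --steps '[-0.02,0.4,-0.05,0,-0.02,0.4,-0.05,0,-0.02,0.4,-0.05,0,-0.02,0.4,-0.05,0,-0.02,0.4,-0.05,0,-0.02,0.4,-0.05,0,-0.02,0.4,-0.05,0,-0.02,0.4,-0.05,0,-0.02,0.4,-0.05,0]'

```text
time: 29.7
tool_pos: [0.4088, -0.045, 0.1584]
tcp_rot: [-3.14, 0.072, 0.001]
wrist_force: [0.2, 0.7, 0.6]
width: 0.0
grip_force: 0.0
```

```bash
python3 m.py
python3 - <<'E'
from h import *; from workcell import bot
a=cv2.imread("pics/top0.png").astype(int); c=bot.read_camera("top"); b=c["pixels"].astype(int)
for n,(u,v) in dict(red=(165,214),coin=(165,273),brown=(402,198),till=(393,239)).items():
    print(n,abs(a-b)[v-15:v+15,u-18:u+18].mean().round(1))
im=c["pixels"]
# grey rim near edge: per-column transitions between rim and white bed / stop gap
for u in (268,277,286,295,304): print(u,[int(x) for x in im[176:232,u].min(1)])
E
```

```text
[ 0.40876832 -0.04495551  0.15844765] [0.1860686  0.6766184  0.59452472]
top ((601.0672607421875, 91.13059997558594), (123.66551208496094, 43.303741455078125), 86.80355834960938) [286. 204.]
side ((599.6910400390625, 114.48513793945312), (46.73466491699219, 126.74983215332031), 1.4752388000488281) [280. 223.]
btn [0.65740282 0.14467124 0.04640419] [258.74025974 174.27272727] [245.06779661 215.77966102]
red 4.1
coin 3.8
brown 4.1
till 2.1
268 [242, 243, 255, 255, 255, 253, 251, 250, 251, 253, 245, 169, 138, 103, 106, 113, 109, 110, 116, 108, 110, 117, 120, 118, 120, 118, 115, 121, 125, 126, 125, 128, 131, 127, 130, 131, 128, 129, 131, 131, 118, 67, 64, 68, 69, 69, 65, 64, 56, 58, 153, 255, 255, 253, 253, 255]
277 [251, 250, 250, 250, 250, 250, 250, 250, 250, 252, 255, 188, 180, 134, 156, 214, 125, 191, 247, 245, 244, 246, 251, 136, 71, 79, 79, 78, 80, 79, 79, 81, 83, 104, 102, 79, 101, 207, 150, 116, 116, 86, 67, 64, 68, 63, 66, 66, 64, 51, 128, 255, 255, 254, 253, 254]
286 [250, 250, 250, 250, 250, 250, 250, 249, 250, 252, 255, 221, 167, 138, 150, 191, 198, 92, 78, 78, 80, 82, 82, 81, 77, 82, 77, 78, 81, 76, 79, 74, 74, 90, 107, 111, 84, 161, 195, 129, 120, 115, 66, 63, 61, 65, 62, 60, 63, 61, 68, 189, 255, 255, 253, 253]
295 [250, 251, 249, 250, 250, 250, 249, 250, 250, 250, 252, 242, 171, 153, 141, 177, 231, 90, 80, 78, 79, 81, 81, 76, 82, 81, 80, 76, 74, 74, 73, 72, 73, 78, 114, 106, 74, 130, 221, 129, 116, 120, 60, 59, 60, 59, 68, 64, 60, 59, 53, 151, 255, 255, 253, 253]
304 [253, 254, 255, 253, 252, 250, 249, 250, 250, 250, 251, 254, 189, 177, 139, 155, 215, 120, 72, 69, 77, 83, 78, 76, 81, 81, 78, 72, 80, 79, 85, 75, 83, 75, 79, 83, 93, 120, 203, 150, 124, 115, 82, 60, 63, 62, 65, 65, 63, 60, 47, 121, 255, 255, 254, 253]
```

Run:
```python
import cv2
im=cv2.imread("pics/side_29.7.png")
t=cv2.imread("pics/top_29.7.png")
print("top RGB")
for v in range(184,222,3): print(v," ".join("%02x%02x%02x"%tuple(t[v,u][::-1]) for u in range(256,316,5)))
print("side")
for v in range(205,246,3): print(v," ".join("%02x%02x%02x"%tuple(im[v,u][::-1]) for u in range(250,325,6)))
```

```text
top RGB
184 ffffff f1eee6 fefdfc fdfdfa fcfcfa fcfcfa fcfcfa fcfbf9 fcfcf9 fcfbfa fcfcfa fcfbf9
187 a2acae abb3b4 9da19e a1a29c bbb9af d7d7cd e5e5dc f0eee9 faf9f4 fffffa ffffff ffffff
190 474e52 475050 61696d 959a9d 9da2a2 9a9c9c 8f9797 8d9596 8e9594 848e8f 8b9295 414b47
193 494e52 485054 414a49 d0d8d3 bdcce1 4d5a82 586588 566388 5c6486 7e85a1 b8bec2 414c4d
196 414a47 454e4f 475050 cad2ce f4f9fb 515e85 4c567d 4f5a82 4e5e81 4c587e bcc3c5 3d4948
199 45534f 475152 47514e bfc7ca 8699b4 4c5782 525b84 526087 4d5b83 4b557b b9c1c5 3d4749
202 445050 495554 444d50 c0c8c9 525d85 536187 4c587f 535e84 4e5b81 505e84 b6bebf 3d4546
205 475252 485253 495353 b6bfc5 4c5883 4f5b81 4e5983 4b5781 4d587e 4a547d c3cac5 3c4746
208 5c7070 65757b 677d7c bbc2c9 4d5a84 4c5b82 4a5682 47527a 4e5b82 4b597f c4c9c7 5a7474
211 444e4c 434a4b 464d4f b2b9c0 54597e 53587e 68676f 6f6a75 97876d be9b65 b5baba 3a4446
214 414a4a 474c52 42484b 929896 999f9f afbab6 c7caca d7dcd9 dde6e1 e3e9e6 b4bcb9 3e4447
217 444f50 3c4546 414b4e 4f5856 58605f 575b5e 6f7671 757f7e 7b8282 767a7a 777f7f 3d4646
220 40494a 444d50 495151 3d4549 454e
[... 686 characters left out ...]
 293133 061919 545957 f2f1ec 6f6c66
226 dcdad1 a3aaa6 7c8585 99a3a2 979fa0 41485e 808989 4b5353 0b141b 161e25 f2f2ec a29c93 1f1e1c
229 9da098 6c6d69 383f40 454a4c 8c9495 9da7a8 788081 151c1f 11191e adaca5 edede7 4a4846 151615
232 6c6e6a 63615e 1c2529 151c22 3c4345 505658 333838 02131a 1f2528 f2f1ec 938d87 363633 33322e
235 686865 0d1b21 101b1e 08141a 293c3f 0d1a1f 111c20 0e1c1f ecebe4 e1e0d9 2f2e2b 1c1b15 191b1c
238 e9e8e1 d6d7cd 2a2f32 111d21 111f25 121c20 141f24 535955 f2f2ec 8c857f 212520 252424 181718
241 d1cec6 f1f0eb f2f1ec 9fa19b 1f2529 09181e 091918 f2f1eb ada9a2 262624 21231d 21231e 1c1f1b
244 a29a94 c5bcb4 eff0ea f1f0ea f0f0e9 6b6d69 adaea7 f2f2ec 615d5a 212020 1e1f1e 1e201e 222322
```

The top view shows dark blue with the foil square up. The case's edges are parallel to the stop and touching it, and the stamps and rolls have not moved. I'll hand it in.

```bash
python3 -c "
from workcell import bot
print(bot.finish_job())"
```

```text
the job is handed in; nothing more can be done
None
```

The case was flipped bar-code side down and pushed flush along the stop, about midway. The scan button was then pressed right down and released, nothing else was moved, and the job was handed in at about 30 s; no verdict came back.

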